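# Pull down the high locker flap with the hook pole

## Robot

A 6-joint arm with a two-finger parallel gripper is mounted at the origin on the work surface. World frame = base frame: x ahead of the robot, y to its left, z up, the work surface at z = 0. Lengths are in mm, angles in rad, forces in N, time in s.
With the tool pointing down it reaches from about 300 to 950 mm from the base axis. Payload 3.1 kg.
Tool frame: the origin (TCP) lies on the centre line of the jaws, within the pads' length; the fingertips stand 11 mm ahead of it and the grasp point (between the pads) lies 8 mm behind it; z points along the fingers, y is the direction in which the jaws open and shut (so a half turn about z gives the same grasp; the last joint's range is limited). The gripper opens to 85 mm and grips with 20 to 120 N. Pads are 22 mm wide; open, the fingers measure 114 mm over their backs; the gripper's body (76 mm by 85 mm) begins 54 mm behind the grasp point. The pads swing forward as they close: fully open they stand 13 mm farther back than shut.
Start: joints at [1.253, 0.308, 1.634, -0, 1.2, -0.07], TCP at [153.321, 605.908, 219.672] pointing down, gripper open.
Joint ranges: [-3.06, 3.06], [-0.79, 1.96], [0.05, 2.63], [-1.19, 4.34], [0.05, 2.64], [-2.94, 2.94]. Speed limits (rad/s): [2.79, 2.79, 3.14, 3.14, 3.14, 3.14].

## Interface

Orientations are given as a unit quaternion [w, x, y, z].
In Python, from bench import bot, effector, solve_ik, eyes gives the robot as it stands. Calls block until the motion is done:
- bot.movep(position, orientation): joint-space move of the TCP to a pose.
- bot.movel(position, rotation=None, speed=150, threshold=None): straight line of the TCP; rotation=None keeps the orientation; speed is the mean speed in mm/s. With threshold (N) it stops when the force on the tool has changed by that much, and returns True; else False.
- bot.set_joints(angles): joint-space move.
- effector.command_gripper(opening): finger opening in mm; the grip force is fixed at half the most; returns when the fingers have stopped.
- bot.dwell(seconds).
- solve_ik(position, orientation): joint angles nearest the present ones, or None.
- bot.state(): the state.
- eyes.get_image(name): name is "scene" or "top" or "wrist"; returns the picture (384x512x3 uint8, red, green, blue); there is no depth.
- eyes.camera_model(name): a dict with "intrinsics" (3x3 intrinsics, pixels), "R" (3x3) and "t" (3): a world point X has camera coordinates R X + t. Camera axes: x right, y down, z forward; pixel columns grow to the right and rows downward; lengths in mm; the calibration is good to about 2 mm. A picture is of the moment at which its call begins: read the wrist's pose just before it. camera_model takes no time and is no camera call; for the wrist camera it gives the pose at the moment of the call.
A pose or a line that the arm cannot do raises bot.Unreachable and nothing moves.
- bot.hand_in(): hands the job in, once; it reports no verdict.
The state is a dict: "t": time; "joints": joint angles; "qvel": joint speeds; "tau": joint torques, N m; "tcp_pos": TCP position; "eef_rot": TCP orientation; "ft_force": force on the tool from outside, world axes, zero at the start; "torque": the same for the moment, N m; "finger_gap": finger opening in mm.
Only numpy, scipy, OpenCV 4.12 (cv2) and the standard library are available. Lean on these libraries where they do the work, as an engineer would, in place of code of your own. Each camera call takes 0.05 s, during which the arm holds its last target. There are 200 camera calls.

## Task

The drop-front flap of the high plywood locker is shut. Take the wooden-handled pole that ends in a bent hook (not the straight one), put its hook through the ring-shaped screw eye on the flap and draw the flap out and down until it is fully open. Then take the hook out of the eye and lay the pole flat on the bench in any clear spot, setting it down rather than dropping it.

Things in the scene. Friction and masses are not known exactly. Their poses are not given: they have to be found in the camera images.
- pole_grip (a point): hooked pole (0.17 kg), its balance point, at half height, 14 mm above the bench as it lies. Wooden handle 28 x 28 mm from 150 mm behind to 70 mm ahead of here, then a dark steel rod 9 mm thick to 200 mm ahead, bent square sideways into a 45 mm hook pin. x: along the pole to the hook, y: the way the pin points (level), z up. A like pole with a straight rod and ball end lies beside it.
- pole_hook (a point): middle of that pole's hook pin, at (200, 23, 0) mm from pole_grip in the pole's axes (same axes here). The pin is 9 mm thick and runs 23 mm either way from here along y, from the rod's bend (-y) to its free end (+y).
- eye (a point): centre of the steel ring (5 mm wire, opening 36 mm) on the flap, 31 mm before its face on a 6 mm stem. Axes turn with the flap; shut: x level into the locker, y level along the hinge = axis of the ring's hole, z up, eye 285 mm above the bench. Hinge line, along y: at (37, 0, -120) mm from here. Flap: 214 wide (107 each side of the eye), 12 thick, top edge 50 mm past the eye; locker 360 mm high.
- flap (a joint): angle of the flap: 0 shut (upright); grows as its top edge swings out, to -x of the eye's shut axes, and down; 1.6 rad at the stop (level, fully open). Friction of 0.42 N m holds it wherever it is left: a pull of 3 to 5 N at the eye moves it. The locker stands on the robot's right, its front turned to the robot's left (+y).

How it is judged (in metres and radians):
On the way, in this order (a step that is already met when the one before it is completed fails the run):
1. the hook, through the eye, has drawn the flap part of the way down (value of joint flap above 0.4 rad and distance between pole_hook and eye below 0.035 m), for 0.1 s.
2. the flap is open and the hand sets the pole down on the bench (value of joint flap above 1.3 rad and height (world z) of pole_grip below 0.03 m and height (world z) of pole_hook below 0.045 m and contact force between the fingers and pole above 0.5 N), for 0.05 s.
At the end, for the whole second after the job is handed in: the flap is swung down to within about 17 degrees of its stop (joint above 1.3 rad), and the hooked pole lies at rest flat on the bench (its grip point lower than 30 mm, its hook lower than 45 mm), let go (value of joint flap above 1.3 rad and height (world z) of pole_grip below 0.03 m and height (world z) of pole_hook below 0.045 m and linear speed of pole below 0.03 m/s); the robot touches nothing.
It also fails if it takes over 69 s, if anything falls off the work surface, if the arm or the gripper's body presses on something with over 40 N, if the wrist force passes 120 N, or if a joint passes its speed limit or range.

## Working session

There is one attempt and no reset: what is moved stays moved. The work goes in short steps, each a Python script; the robot and the scene stay as the last script left them, time stands still between calls to the robot, and variables do not carry over. Pictures are saved under pics/ and viewed, about 8 in all and at most 12, crops included, and the job is handed in when it is done.

```bash
mkdir -p pics; ls; python3 - <<'E'
from bench import bot,effector,solve_ik,eyes
import cv2,numpy as np
for n in ("scene","top"):
    im=eyes.get_image(n); cv2.imwrite(f"pics/{n}0.png",im[:,:,::-1])
    m=eyes.camera_model(n); print(n,np.round(m["intrinsics"],1).tolist(),np.round(m["R"],4).tolist(),np.round(m["t"],1).tolist(), np.round(-np.array(m["R"]).T@m["t"]))
s=bot.state();print(s["t"],s["eef_rot"],s["tcp_pos"],s["finger_gap"])
E
```

```text
pics
scene [[459.7, 0.0, 249.4], [0.0, 459.7, 184.6], [0.0, 0.0, 1.0]] [[0.1164, 0.9931, -0.0141], [0.6632, -0.0883, -0.7432], [-0.7393, 0.0771, -0.6689]] [-57.3, -227.4, 1647.0] [1375.  -90.  932.]
top [[486.0, 0.0, 254.8], [0.0, 486.0, 181.3], [0.0, 0.0, 1.0]] [[-0.0265, -0.9996, -0.0109], [-0.9934, 0.0276, -0.111], [0.1112, 0.0079, -0.9938]] [28.4, 582.3, 1120.4] [ 455.    3. 1178.]
0.1 [-2.13466678e-04  1.23578066e-01  9.92334278e-01 -1.04741031e-03] [153.06043499 605.14833116 218.5681468 ] 85.60917205696595
```

View pics/scene0.png

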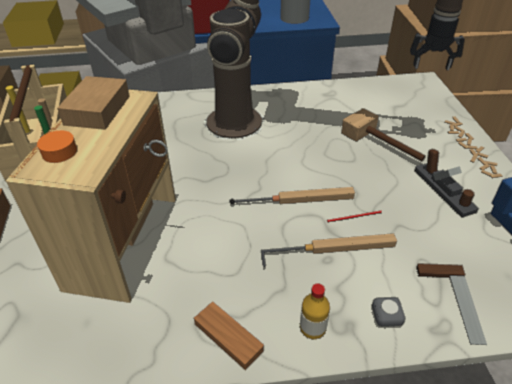

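View pics/top0.png

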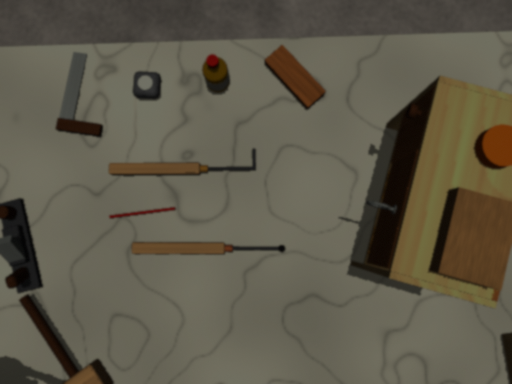

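The scene view shows the hooked pole with its handle at (310–395, 243) and its pin at (264, 258). The ring is at (155, 148) and a knob at (118, 196). In the top view the pole is at row 168 with the pin at (254, 160), and the locker front runs from (440, 80) to (392, 285). I'll zoom in on the locker next.

```bash
python3 - <<'E'
import cv2,numpy as np
a=cv2.imread("pics/scene0.png")[75:305,20:220];b=cv2.imread("pics/top0.png")[65:305,330:512]
a=cv2.resize(a,None,fx=2,fy=2,interpolation=2);b=cv2.resize(b,None,fx=2.2,fy=2.2,interpolation=2)
b=cv2.convertScaleAbs(b,alpha=1.6,beta=20)
c=np.zeros((530,802,3),np.uint8);c[:460,:400]=a;c[:528,400:400+b.shape[1]]=b[:528]
cv2.imwrite("pics/c1.png",c[:, :800])
E
```

```text
(no output)
```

View pics/c1.png

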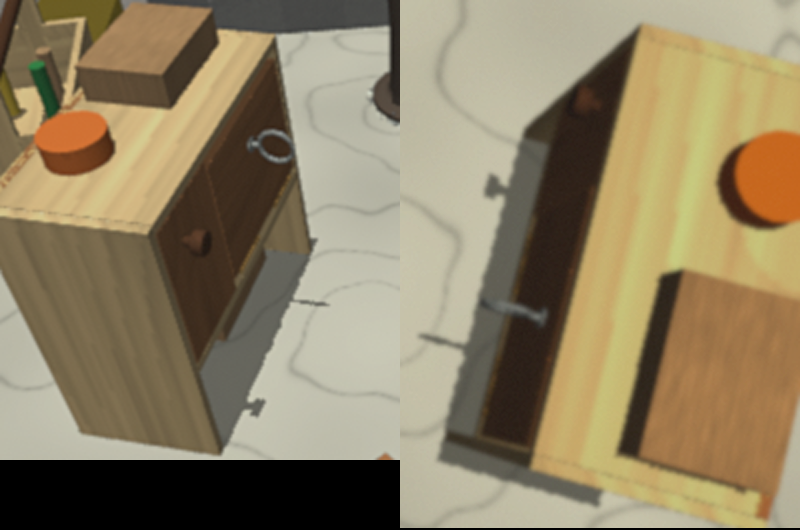

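The zoom shows the ring centre at about (156.5, 148) in scene pixels and (375.5, 204) in top pixels. The knob sits on a fixed panel beside the flap on the +x side. Next I triangulate the eye and the locker corners, and take the pole by masks.

```bash
cat > h.py <<'E'
from bench import bot,effector,solve_ik,eyes
import cv2,numpy as np
def P(m): return np.array(m["intrinsics"])@np.c_[m["R"],m["t"]]
def tri(pix):  # list of (model,(u,v)) -> point, residuals px
    A=[]
    for m,(u,v) in pix:
        p=P(m);A+=[u*p[2]-p[0],v*p[2]-p[1]]
    A=np.array(A);A/=np.linalg.norm(A[:,:3],axis=1)[:,None]
    X=np.linalg.lstsq(A[:,:3],-A[:,3],rcond=None)[0]
    r=[np.round(proj(m,X)-np.array(q),1).tolist() for m,q in pix]
    return X,r
def proj(m,X): q=P(m)@np.append(X,1);return q[:2]/q[2]
def plane(m,uv,z):
    R=np.array(m["R"]);c=-R.T@m["t"];d=R.T@np.linalg.solve(m["intrinsics"],[*uv,1]);return c+d*(z-c[2])/d[2]
E
python3 - <<'E'
from h import *
S=eyes.camera_model("scene");T=eyes.camera_model("top")
for n,a,b in [("eye",(156.5,148),(375.5,204.1)),("near(+x) corner",(95,192.5),(439.1,76.4)),("far corner",(156.5,93),(389.5,277.7)),("stem foot",(145,147.5),(396,209))]:
    X,r=tri([(S,a),(T,b)]);print(n,np.round(X,1),r)
def mask(im,x0,x1,y0,y1):
    hsv=cv2.cvtColor(im,cv2.COLOR_BGR2HSV);m=np.zeros(im.shape[:2],np.uint8)
    wood=((hsv[:,:,1]>85)&(hsv[:,:,0]<22)&(hsv[:,:,0]>6)).astype(np.uint8);m[y0:y1,x0:x1]=wood[y0:y1,x0:x1];return m
t=cv2.imread("pics/top0.png");s=cv2.imread("pics/scene0.png")
for n,im,M,box in (("top",t,T,(100,265,145,190)),("scene",s,S,(255,400,228,275))):
    m=mask(im,*box);cs,_=cv2.findContours(m,0,2);c=max(cs,key=cv2.contourArea);r=cv2.minAreaRect(c);print(n,r)
    (w0)=cv2.boxPoints(r);e=sorted([(w0[i]+w0[(i+1)%4])/2 for i in range(4)],key=lambda p:p[0]);
    print([np.round(plane(M,p,z),1).tolist() for p in (e[0],e[3]) for z in (14,28)], e[0],e[3])
    g=cv2.cvtColor(im,cv2.COLOR_BGR2GRAY);x0,x1,y0,y1=box
    # dark steel
    d=np.zeros_like(g);d[y0:y1,x0:x1]=((g<95)&(m==0))[y0:y1,x0:x1]
    ys,xs=np.nonzero(d);print("dark",xs.min(),xs.max(),ys.min(),ys.max(),len(xs))
a=cv2.resize(t[140:195,100:265],None,fx=4,fy=4,interpolation=2);b=cv2.resize(s[225:275,250:405],None,fx=4.25,fy=4.25,interpolation=2)
c=np.zeros((450,665,3),np.uint8);c[:220,:660]=a;c[225:225+b.shape[0],:b.shape[1]]=b;cv2.imwrite("pics/c2.png",c)
E
```

```text
eye [ 506.3 -212.1  284.8] [[1.0, 0.1], [1.3, -0.0]]
near(+x) corner [ 721.1 -312.5  355.5] [[-1.4, -0.2], [-1.5, 0.1]]
far corner [ 379.3 -208.8  355.6] [[-0.3, -0.0], [-0.4, 0.0]]
stem foot [ 496.4 -244.4  282.9] [[-1.2, -0.2], [-1.6, 0.0]]
top ((158.5, 168.0), (12.0, 99.0), 90.0)
[[627.1, 365.5, 14.0], [625.1, 361.1, 28.0], [620.4, 125.1, 14.0], [618.4, 123.7, 28.0]] [109. 168.] [208. 168.]
dark 101 264 145 189 1244
scene ((349.98968505859375, 243.3758544921875), (12.70595932006836, 90.60262298583984), 85.2363510131836)
[[619.9, 129.7, 14.0], [631.4, 126.3, 28.0], [625.1, 368.9, 14.0], [636.5, 361.9, 28.0]] [304.84485 247.13792] [395.13452 239.61378]
dark 261 395 243 267 216
```

View pics/c2.png

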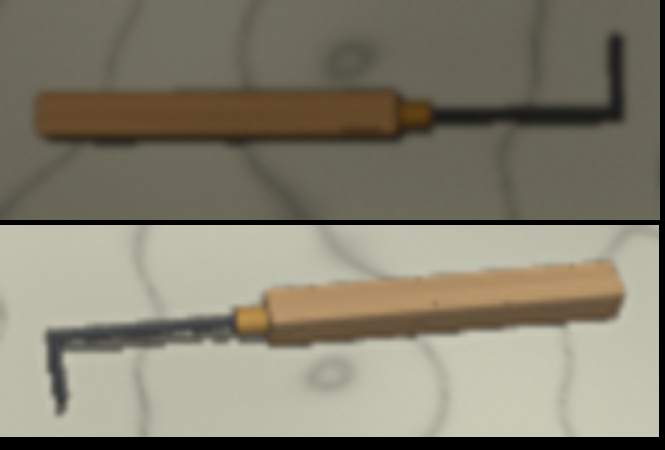

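The eye lands at (506, -212, 285), and its height matches the stated 285 mm. The locker yaw agrees between the top edge and the stem, both about -17°. The close crop gives the bend at top (254, 168.5) / scene (262.5, 250.9) and the tip at top (254, 149) / scene (264.4, 268.8). Next I triangulate the pole and check reach.

```bash
cat >> h.py <<'E'
from scipy.spatial.transform import Rotation as Ro
def down(yaw):  # tool x at yaw, pointing down
    q=(Ro.from_euler('z',yaw)*Ro.from_euler('x',np.pi)).as_quat();return [q[3],q[0],q[1],q[2]]
EYE=np.array([506.3,-212.1,285.]);EX=np.array([-.2905,-.9569,0]);EY=np.array([.9569,-.2905,0]);EZ=np.array([0,0,1.])
E
python3 - <<'E'
from h import *
S=eyes.camera_model("scene");T=eyes.camera_model("top")
o={}
for n,a,b in [("bend",(262.5,250.9),(254,168.5)),("tip",(264.4,268.8),(254,149)),("handle butt",(395.1,239.6),(109,168)),("handle front",(250+267/4.25,225+92/4.25),(199.5,168.2))]:
    o[n],r=tri([(S,a),(T,b)]);print(n,np.round(o[n],1),r)
B=plane(T,(254,168.3),14);F=plane(T,(199.5,168.2),28);U=plane(T,(109,168),14)
print(B,F,U)
for yaw in (-92,-107,88,73):
    for p in ([621,170,14],[621,170,300],[529,-57,285],[505,25,130]):
        j=solve_ik(p,down(np.radians(yaw)));print(yaw,p,None if j is None else np.round(j,2))
E
```

```text
bend [616.6  16.7  12.3] [[-1.1, 0.0], [-1.2, -0.1]]
tip [666.3  15.1   2.1] [[-1.0, 0.0], [-1.0, -0.1]]
handle butt [627.1 366.2  16.3] [[-0.5, 0.1], [-0.6, -0.1]]
handle front [620.9 148.1  13.9] [[-0.9, 0.1], [-1.0, -0.1]]
[616.54594532  13.83264228  14.        ] [618.49395598 144.01302381  28.        ] [627.14111881 365.47175276  14.        ]
-92 [621, 170, 14] [ 0.2   0.59  1.69 -0.    0.86 -2.91]
-92 [621, 170, 300] [ 0.2   0.29  1.5   0.    1.36 -2.91]
-92 [529, -57, 285] None
-92 [505, 25, 130] None
-107 [621, 170, 14] [ 0.2   0.59  1.69  0.    0.86 -2.65]
-107 [621, 170, 300] [ 0.2   0.29  1.5   0.    1.36 -2.65]
-107 [529, -57, 285] None
-107 [505, 25, 130] [-0.04  0.19  1.98 -0.    0.97 -2.88]
88 [621, 170, 14] [ 0.2   0.59  1.69 -0.    0.86  0.23]
88 [621, 170, 300] [ 0.2   0.29  1.5  -0.    1.36  0.23]
88 [529, -57, 285] [-0.19  0.07  1.78  0.    1.29 -0.15]
88 [505, 25, 130] [-0.04  0.19  1.98 -0.    0.97 -0.  ]
73 [621, 170, 14] [ 0.2   0.59  1.69 -0.    0.86  0.5 ]
73 [621, 170, 300] [ 0.2   0.29  1.5  -0.    1.36  0.5 ]
73 [529, -57, 285] [-0.19  0.07  1.78 -0.    1.29  0.11]
73 [505, 25, 130] [-0.04  0.19  1.98 -0.    0.97  0.26]
```

The pole length comes out at 351 mm (354 expected), heights are about 12–16 mm, and the pole yaw is -91.7°. I'll grasp 45 mm ahead of the balance point.

```bash
python3 - <<'E'
from h import *
q=down(np.radians(88.3))
bot.movep([621.2,171,120],q)
bot.movel([621.2,171,15],speed=80,threshold=15); print(bot.state()["tcp_pos"])
effector.command_gripper(0); print(bot.state()["finger_gap"])
bot.movel([621.2,171,290],speed=150)
# rotate pole to eye axes, pin 45 mm short in y, 40 short in x
yaw=np.arctan2(EX[1],EX[0])
H=EYE-EY*55-EX*60
p=H-EX*155-EY*23
bot.movep(p.tolist(),down(yaw+np.pi)); s=bot.state();print(s["t"],s["tcp_pos"],p,s["finger_gap"],s["ft_force"])
for n in("scene","top"): cv2.imwrite(f"pics/{n}1.png",eyes.get_image(n)[:,:,::-1])
a=cv2.imread("pics/scene1.png")[75:275,80:280];b=cv2.convertScaleAbs(cv2.imread("pics/top1.png")[90:290,220:420],alpha=1.5,beta=10)
cv2.imwrite("pics/c3.png",np.hstack([cv2.resize(i,(400,400),interpolation=2) for i in(a,b)]))
S=eyes.camera_model("scene");T=eyes.camera_model("top")
print("exp bend,tip",[np.round(proj(M,H+k*EY),1) for M in (S,T) for k in(-23,23)],"eye",proj(S,EYE),proj(T,EYE))
E
```

```text
[621.8856438  171.14962439  15.76480322]
22.805895042498847
7.325 [495.14421115  16.68530552 285.50099993] [494.1193  16.2925 285.    ] 22.80153262477542 [ 0.19940176  1.24595865 -1.62960079]
exp bend,tip [array([191.6, 131. ]), array([186.3, 142.3]), array([334.5, 236.6]), array([340.7, 212.3])] eye [157.51159144 148.02938316] [376.80683258 204.079914  ]
```

View pics/c3.png

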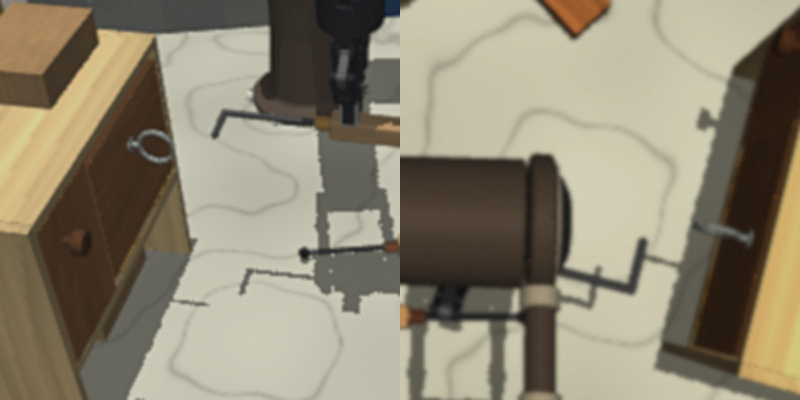

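The hook hangs level and close to where I predicted: bend at scene (191.5, 131.5) / top (337, 235), tip at scene (187.5, 143) / top (341, 210.5). Triangulating gives the remaining correction.

```bash
python3 - <<'E'
from h import *
S=eyes.camera_model("scene");T=eyes.camera_model("top")
b,r=tri([(S,(191.5,131.5)),(T,(337,235))]);t,r2=tri([(S,(187.5,143)),(T,(341,210.5))])
A=np.c_[EX,EY,EZ].T
H=EYE-EY*55-EX*60
print(b,t,r,r2);print("err in eye axes bend",A@(b-(H-23*EY)),"tip",A@(t-(H+23*EY)),"tipdir",A@(t-b), "eye->tip",A@(t-EYE))
E
```

```text
[ 451.99331285 -134.31409889  286.11488776] [ 496.36212186 -144.26375778  285.41929726] [[-0.9, -0.1], [-1.2, -0.0]] [[-0.7, -0.1], [-0.9, -0.0]]
err in eye axes bend [1.34563544 3.44085988 1.11488776] tip [-2.02267499  2.78554756  0.41929726] tipdir [-3.36831043 45.34688924 -0.6955905 ] eye->tip [-62.02554659 -29.21598396   0.41929726]
```

```bash
cat >> h.py <<'E'
Q=None
def tcp(H): return (H-EX*155-EY*23-EY*3+np.array([0,0,0])).tolist()   # commanded TCP for hook at H (hook sits ~3 mm further +EY)
def crop(k):
    for n in("scene","top"): cv2.imwrite(f"pics/{n}{k}.png",eyes.get_image(n)[:,:,::-1])
    a=cv2.imread(f"pics/scene{k}.png")[75:275,80:280];b=cv2.convertScaleAbs(cv2.imread(f"pics/top{k}.png")[90:290,260:460],alpha=1.5,beta=10)
    cv2.imwrite(f"pics/crop{k}.png",np.hstack([cv2.resize(i,(400,400),interpolation=2) for i in(a,b)]))
E
python3 - <<'E'
from h import *
print(bot.movel(tcp(EYE-EY*52),speed=60,threshold=8))
print(bot.movel(tcp(EYE-EY*1),speed=40,threshold=6))
s=bot.state();print(s["t"],s["tcp_pos"],s["ft_force"])
crop(2)
E
```

```text
False
False
10.0 [525.27055648 -55.84065236 284.99212405] [ 0.65532472 -0.86668469 -2.1458227 ]
```

View pics/crop2.png

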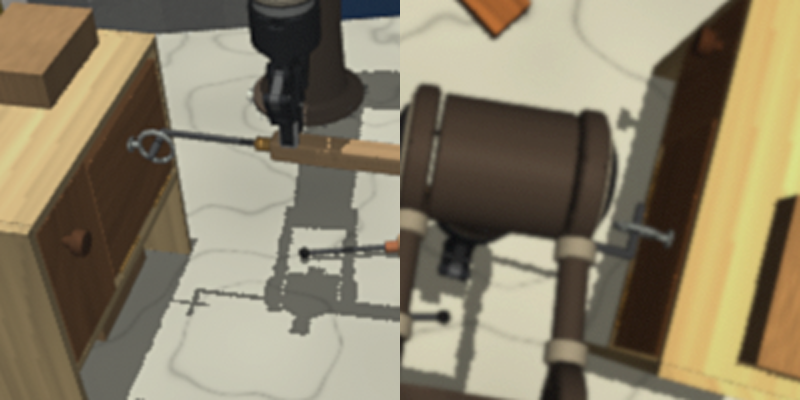

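The scene half shows the pin's free end inside the ring, and there is no contact force, so the hook is through. Now I pull along the arc.

```bash
cat >> h.py <<'E'
HN=EYE+EX*37-EZ*120
def arc(th,lead=13.5):
    c,s=np.cos(th),np.sin(th); x,z=-37*c-120*s,-37*s+120*c   # eye from hinge
    t=np.array([-z,x])/np.hypot(x,z)                          # direction of travel
    x,z=np.array([x,z])+lead*t
    return HN+EX*x+EZ*z
E
python3 - <<'E'
from h import *
for th in np.arange(0,0.75,.1):
    hit=bot.movel(tcp(arc(th)),speed=50,threshold=25); s=bot.state();print(round(th,2),hit,np.round(s["ft_force"],1),round(s["t"],2),round(s["finger_gap"],1))
    if hit: break
crop(3)
E
```

```text
0.0 False [-0.2  0.1 -1.5] 10.52 22.7
0.1 False [ 0.2 -2.2 -1.6] 10.92 22.7
0.2 False [ 0.2 -2.  -1.6] 11.32 22.9
0.3 False [-0.6 -2.8 -0.8] 11.72 22.7
0.4 False [-1.6 -2.2 -1.6] 12.12 22.6
0.5 False [-0.8 -0.6 -0.4] 12.52 22.8
0.6 False [-0.7 -3.3 -1.5] 12.92 22.6
0.7 False [-1.1 -4.  -1.2] 13.32 22.8
```

View pics/crop3.png

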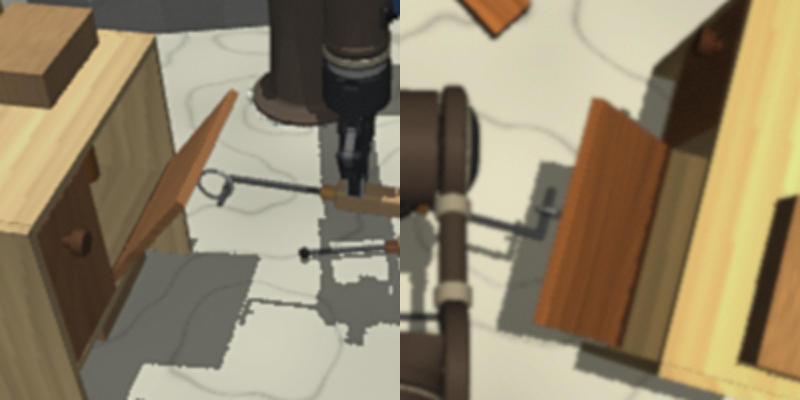

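The flap is following: it stands at about 0.7 rad with the pin through the ring at (215, 190) in the crop. I'll continue to the stop.

```bash
python3 - <<'E'
from h import *
for th in np.arange(0.8,1.61,.1):
    hit=bot.movel(tcp(arc(th,13.5 if th<1.45 else 15)),speed=50,threshold=25); s=bot.state();print(round(th,2),hit,np.round(s["ft_force"],1),np.round(s["torque"],2),round(s["t"],2))
    if hit: break
crop(4)
E
```

```text
0.8 False [-1.4 -5.1 -0.5] [-0.83  0.08  0.02] 13.82
0.9 False [-0.5 -5.2 -1. ] [-0.84  0.16 -0.02] 14.22
1.0 False [-0.2 -0.2 -0.4] [-0.01 -0.02 -0.01] 14.62
1.1 False [-0.3  0.   0.2] [ 0.01 -0.03  0.05] 15.02
1.2 False [-0.2 -0.2 -0.8] [ 0.04  0.01 -0.03] 15.42
1.3 False [-0.1  0.8 -0. ] [ 0.03  0.04 -0.05] 15.82
1.4 False [ 0.5 -0.7 -1. ] [-0.02 -0.02 -0.02] 16.22
1.5 False [-0.3 -0.8 -0.1] [-0.02  0.03  0.01] 16.65
1.6 False [ 0.4 -0.7 -0.5] [-0.01  0.03 -0.01] 17.05
```

View pics/crop4.png

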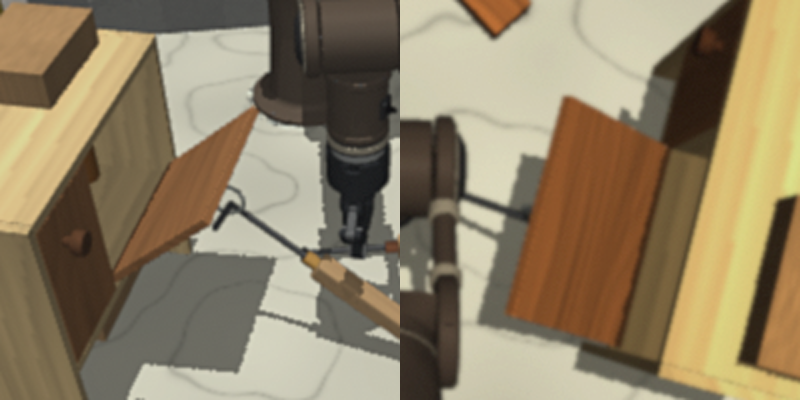

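The pole pitched in the pads, hook up by about 30° with its tail near the bench. The flap stands at about 1.0 rad and the pin is still in the ring at (230, 205). The pads take little pitch torque, so I'll keep the tail resting on the bench as a fulcrum and lower the hand. That pulls the hook end down.

```bash
cat >> h.py <<'E'
def tail(th,lead=13.5):
    p=arc(th,lead); s=(p[2]-14)/350; c=np.sqrt(1-s*s)
    return (p-EX*155*c-EZ*155*s-EY*26).tolist()
E
python3 - <<'E'
from h import *
print(bot.state()["tcp_pos"],np.round(tail(1.0),1),np.round(tail(1.6),1))
for th in np.arange(1.05,1.61,.1):
    hit=bot.movel(tail(th),speed=50,threshold=25); s=bot.state();print(round(th,2),hit,np.round(s["tcp_pos"],0),np.round(s["ft_force"],1),np.round(s["torque"],2),round(s["t"],2))
    if hit: break
crop(5)
E
```

```text
[548.91597853  17.44946586 110.32301328] [546.1   8.5 109.7] [547.2  12.   68.5]
1.05 False [546.  11. 106.] [-0.8 -0.5 -0.4] [ 0.01 -0.02  0.01] 17.46
1.15 False [547.  15.  99.] [-0.2 -0.3 -0.4] [-0.05 -0.01 -0.03] 17.77
1.25 False [548.  17.  92.] [-0.9 -0.4 -1.2] [-0.01  0.05 -0.02] 18.07
1.35 False [548.  17.  85.] [-0.1  1.6 -0.1] [ 0.03  0.   -0.02] 18.36
1.45 False [548.  16.  78.] [-0.7  0.   0.8] [0.01 0.01 0.  ] 18.65
1.55 False [547.  14.  71.] [0.1 0.5 0.2] [-0.03  0.   -0.01] 18.94
```

View pics/crop5.png

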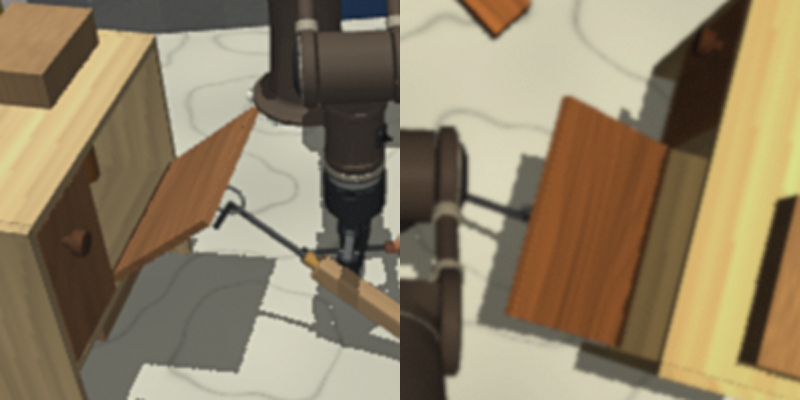

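The hand came down 40 mm but the pole did not move, so the fingers no longer hold it. It leans between the ring and the bench. I'll check the gap and measure the pole numerically.

```bash
python3 - <<'E'
from h import *
s=bot.state();print(s["finger_gap"],s["tcp_pos"],s["t"])
S=eyes.camera_model("scene");T=eyes.camera_model("top")
print("TCP px",proj(S,s["tcp_pos"]),proj(T,s["tcp_pos"]))
w=eyes.get_image("wrist")[:,:,::-1];cv2.imwrite("pics/w5.png",w)
a=cv2.imread("pics/scene5.png")[150:350,180:400];b=cv2.imread("pics/top5.png")[130:330,100:340]
a=cv2.resize(a,(400,364),interpolation=2);b=cv2.resize(cv2.convertScaleAbs(b,alpha=1.5,beta=10),(400,333),interpolation=2)
c=np.zeros((600,800,3),np.uint8);c[:364,:400]=a;c[:333,400:]=b;c[364:600,:315]=cv2.resize(w,(315,236));cv2.imwrite("pics/d5.png",c)
E
```

```text
-0.23389740399878367 [547.75227968  13.66551637  71.65286321] 19.0417
TCP px [256.72149659 215.88285014] [254.54875063 194.65670178]
```

View pics/d5.png

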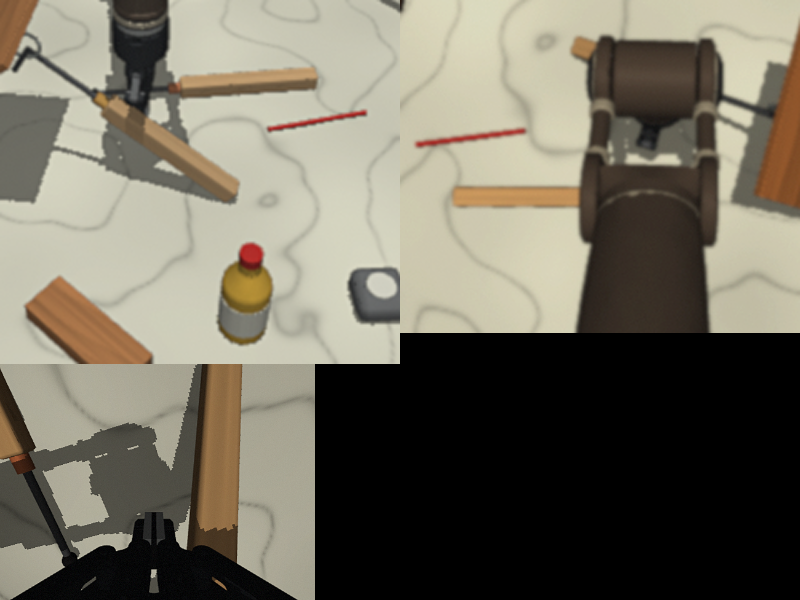

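The fingers are fully closed (gap about 0) on the robot's side of the pole. The pole leans with its hook in the ring and its butt on the bench. I'll clear the arm and triangulate the pole and the flap from masks.

```bash
python3 - <<'E'
from h import *
p=bot.state()["tcp_pos"]
print(bot.movel([p[0]-3,p[1],280],speed=150,threshold=10))
bot.movep([330,260,300],down(np.radians(90)))
im={}
for n in("scene","top"):
    im[n]=np.ascontiguousarray(eyes.get_image(n)[:,:,::-1]);cv2.imwrite(f"pics/{n}6.png",im[n])
S=eyes.camera_model("scene");T=eyes.camera_model("top")
def handle(i,box,line=False):
    hsv=cv2.cvtColor(i,cv2.COLOR_BGR2HSV);m=((hsv[:,:,1]>80)&(hsv[:,:,0]<24)&(hsv[:,:,0]>5)&(hsv[:,:,2]>60)).astype(np.uint8)
    x0,x1,y0,y1=box;k=np.zeros_like(m);k[y0:y1,x0:x1]=m[y0:y1,x0:x1]
    for c in cv2.findContours(k,0,2)[0]:
        if cv2.contourArea(c)<150: continue
        r=cv2.minAreaRect(c);w=cv2.boxPoints(r);e=sorted([((w[i]+w[(i+1)%4])/2,np.linalg.norm(w[i]-w[(i+1)%4])) for i in range(4)],key=lambda t:t[1])[:2]
        print(cv2.contourArea(c),np.round(r[1],1),[np.round(t[0],1).tolist() for t in e])
print("scene");handle(im["scene"],(225,330,190,290));print("top");handle(im["top"],(120,330,120,235))
a=cv2.resize(im["scene"][130:280,150:340],(400,316),interpolation=2);b=cv2.resize(cv2.convertScaleAbs(im["top"][110:260,150:400],alpha=1.5,beta=10),(800,480)[:2],interpolation=2)
b=cv2.resize(cv2.convertScaleAbs(im["top"][130:230,180:390],alpha=1.5,beta=10),(588,280),interpolation=2)
a=cv2.resize(im["scene"][140:270,160:340],(441,318),interpolation=2)
c=np.zeros((600,590,3),np.uint8);c[:280,:588]=b;c[281:599,:441]=a;cv2.imwrite("pics/d6.png",c);print(bot.state()["t"])
E
```

```text
False
scene
1080.5 [93.8 13.5] [[308.5, 256.70001220703125], [232.10000610351562, 202.3000030517578]]
525.0 [11.2 57.4] [[329.29998779296875, 194.10000610351562], [272.0, 197.89999389648438]]
top
290.0 [49. 12.] [[323.0, 185.0], [323.0, 234.0]]
872.5 [86.9 12. ] [[203.5, 155.6999969482422], [285.5, 184.39999389648438]]
21.975
```

View pics/d6.png

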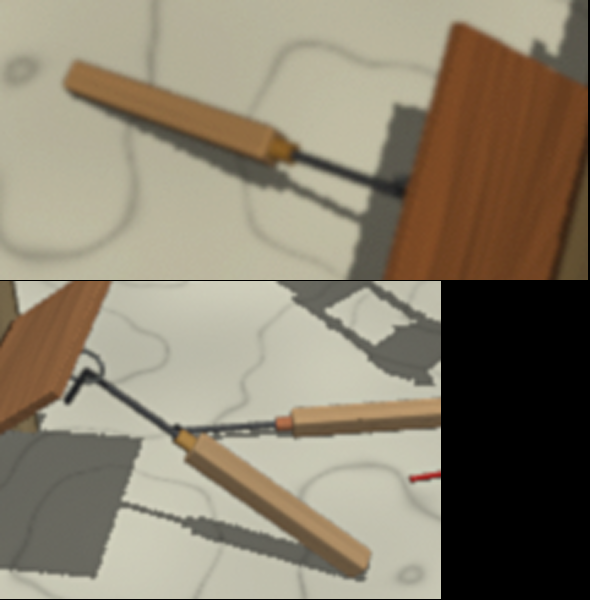

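The top view shows the handle from butt (203.5, 156) to ferrule (285.5, 184), then the rod to the bend at about (323, 197). The scene view shows butt (308.5, 257), ferrule (232, 202) and bend (196, 177), with the pin still through the ring. Triangulating these.

```bash
python3 - <<'E'
from h import *
S=eyes.camera_model("scene");T=eyes.camera_model("top")
o=[]
for a,b in [((308.5,256.7),(203.5,155.7)),((232.1,202.3),(285.5,184.4)),((195.9,177.1),(322.9,197.1))]:
    X,r=tri([(S,a),(T,b)]);o.append(X);print(np.round(X,1),r)
o=np.array(o);A=np.c_[EX,EY,EZ].T
for i,j in((0,1),(1,2),(0,2)):
    d=o[j]-o[i];u=d/np.linalg.norm(d);print(i,j,np.linalg.norm(d),np.round(A@u,3),"pitch",np.degrees(np.arcsin(u[2])),"yaw",np.degrees(np.arctan2(u[1],u[0])))
for th in np.arange(.7,1.25,.1): print(round(th,1),np.round(arc(th,0),0),np.round(A@(o[2]-arc(th,0)),1))
E
```

```text
[650.9 134.3  12.5] [[0.6, -0.1], [0.6, 0.1]]
[562.1 -51.4 143.1] [[-1.0, -0.0], [-1.1, -0.1]]
[ 527.8 -127.9  204.2] [[1.4, 0.1], [1.7, 0.0]]
0 1 243.7068216699595 [ 0.835 -0.127  0.536] pitch 32.38503021165046 yaw -115.53633736337004
1 2 103.8148046434007 [ 0.801 -0.103  0.589] pitch 36.10442409974771 yaw -114.20601928219405
0 2 347.3548557744773 [ 0.825 -0.12   0.552] pitch 33.497363005721986 yaw -115.15115418806086
0.7 [ 526. -146.  233.] [-18.2  -3.9 -28.7]
0.8 [ 528. -140.  222.] [-11.9  -3.9 -17.8]
0.9 [ 530. -136.  211.] [-6.8 -3.9 -6.4]
1.0 [ 531. -132.  199.] [-2.8 -3.9  5.5]
1.1 [ 531. -129.  186.] [-0.  -3.9 17.8]
1.2 [ 532. -128.  174.] [ 1.5 -3.9 30.2]
```

The pole is found at pitch 33°, yaw -115°, with lengths 244 and 347 mm as expected. The flap is at roughly 0.9 rad. I'll regrasp with the tool tilted square to the pole, deeper in the pads than before, then pull with the tail just at the bench.

```bash
cat >> h.py <<'E'
def pose(c,u,deep=5):   # TCP pose gripping axis point c of pole with direction u
    tx=-u; tz=-(EZ-u[2]*u); tz/=np.linalg.norm(tz); ty=np.cross(tz,tx)
    q=Ro.from_matrix(np.c_[tx,ty,tz]).as_quat()
    return (c+tz*deep), [q[3],q[0],q[1],q[2]], tz
def draw(th,lead=13.5,dy=0,gap=2,d=170):
    p=arc(th,lead)+EY*dy; f=0.4
    for _ in range(5): f=np.arcsin((p[2]-14*np.cos(f)-gap)/350)
    u=np.cos(f)*EX+np.sin(f)*EZ
    return pose(p-u*d-EY*23,u),np.degrees(f)
E
python3 - <<'E'
from h import *
y,f=np.radians(-115.3),np.radians(33)
u=np.array([np.cos(y)*np.cos(f),np.sin(y)*np.cos(f),np.sin(f)])
c=np.array([650.9,134.3,12.5])+180*u
p,q,tz=pose(c,u);print(c,p)
for th in (.9,1.2,1.6):
    (P_,Q_,_),ff=draw(th);j=solve_ik(P_.tolist(),Q_);print(th,np.round(P_),round(ff,1),None if j is None else np.round(j,2))
print(np.round(solve_ik(p.tolist(),q),2))
effector.command_gripper(85)
bot.movep((p-tz*120).tolist(),q)
print(bot.movel(p.tolist(),speed=80,threshold=10))
effector.command_gripper(0);s=bot.state();print(s["finger_gap"],s["ft_force"],s["t"])
E
```

```text
[586.38575684  -2.18093657 110.5350263 ] [585.22197797  -4.64292981 106.34167346]
0.9 [550.  12. 104.] 31.7 [ 0.22  0.5   1.73 -0.51  1.25  0.76]
1.2 [555.  26.  85.] 24.6 [ 0.19  0.48  1.76 -0.42  1.14  0.7 ]
1.6 [554.  24.  60.] 16.0 [ 0.11  0.46  1.82 -0.31  1.    0.59]
[ 0.17  0.59  1.59 -0.48  1.34  0.81]
False
24.506591279162343 [0.26620699 0.54761491 1.92053332] 26.3583
```

```bash
python3 - <<'E'
from h import *
for th,l in [(.9,6),(.95,13.5),(1.05,13.5),(1.15,13.5),(1.25,13.5),(1.35,13.5),(1.45,13.5),(1.55,14),(1.6,15)]:
    (p,q,_),f=draw(th,l)
    hit=bot.movel(p.tolist(),q,speed=40,threshold=20); s=bot.state();print(th,hit,np.round(s["tcp_pos"]-p,1),np.round(s["ft_force"],1),np.round(s["torque"],2),round(s["finger_gap"],1),round(s["t"],2))
    if hit or s["finger_gap"]<15: break
for n in("scene","top"): cv2.imwrite(f"pics/{n}7.png",eyes.get_image(n)[:,:,::-1])
E
```

```text
0.9 False [ 0.3 -0.   0. ] [ 0.4  0.5 -1. ] [ 0.37 -0.05 -0.  ] 24.5 27.47
0.95 False [ 0.7 -0.4  0.6] [ 0.2 -2.   2.3] [-0.39 -0.06  0.08] 24.8 27.88
1.05 False [ 0.4  0.2 -0. ] [ 1.3 -1.8  1.5] [-0.23 -0.23  0.15] 24.7 28.25
1.15 False [ 0.2  0.3 -0.3] [ 1.1 -0.6  1. ] [-0.02 -0.29  0.12] 24.8 28.59
1.25 False [-0.1  0.2 -0.4] [ 1.  -1.4  0.5] [ 0.01 -0.27  0.07] 24.7 28.92
1.35 False [-0.2  0.2 -0.4] [ 1.2 -0.9 -0. ] [ 0.1  -0.2   0.05] 24.7 29.23
1.45 False [-0.4  0.1 -0.4] [ 1.3 -0.4 -0.8] [ 0.15 -0.23  0.06] 24.8 29.53
1.55 False [0.  0.1 0.2] [-0.   0.4  3.5] [ 0.1  -0.05  0.04] 24.8 29.85
1.6 False [0.7 1.9 3. ] [-4.6  7.1 17.9] [ 0.41  0.92 -0.22] 24.7 30.1
```

The force rises at the end, which suggests the stop. I'll check the flap angle numerically by comparing the outer-edge corners with the mask.

```bash
python3 - <<'E'
from h import *
S=eyes.camera_model("scene");T=eyes.camera_model("top")
def corner(th,y,x0):
    c,s=np.cos(th),np.sin(th);return HN+EX*(x0*c-170*s)+EZ*(x0*s+170*c)+EY*y
for k in(6,7):
  for n,M in(("scene",S),("top",T)):
    i=cv2.imread(f"pics/{n}{k}.png");h=cv2.cvtColor(i,cv2.COLOR_BGR2HSV)
    m=((h[:,:,0]>4)&(h[:,:,0]<14)&(h[:,:,1]>140)&(h[:,:,2]>50)).astype(np.uint8)
    x0,x1,y0,y1=(100,235,80,260) if n=="scene" else (280,440,90,290)
    z=np.zeros_like(m);z[y0:y1,x0:x1]=m[y0:y1,x0:x1]
    c=max(cv2.findContours(z,0,2)[0],key=cv2.contourArea);a=cv2.approxPolyDP(c,4,True)[:,0]
    print(k,n,cv2.contourArea(c),a.tolist())
for th in(.9,1.0,1.1,1.3,1.4,1.5,1.6): print(th,[np.round(proj(M,corner(th,y,6)),0).tolist() for M in(S,T) for y in(-107,107)])
E
```

```text
6 scene 117.5 [[198, 148], [197, 153], [181, 153], [188, 155], [189, 162], [182, 163], [180, 171], [186, 175], [184, 169], [191, 169]]
6 top 5917.5 [[342, 139], [313, 246], [366, 261], [392, 163]]
7 scene 1185.0 [[225, 167], [219, 166], [220, 171], [213, 165], [214, 175], [206, 176], [210, 165], [202, 166], [212, 182], [202, 192], [205, 180], [198, 178], [204, 182], [201, 187], [187, 174], [190, 187], [186, 182], [177, 189], [175, 200], [179, 189], [185, 197], [174, 203], [179, 208], [173, 211], [169, 206], [157, 216], [164, 219], [170, 214], [175, 220], [176, 209], [174, 215], [185, 215], [177, 219], [186, 220], [184, 211], [190, 209], [188, 221], [205, 225], [198, 218], [204, 213], [207, 219], [205, 209], [215, 196], [208, 202], [206, 192], [218, 188], [215, 180], [220, 181], [217, 177]]
7 top 7957.5 [[317, 144], [290, 239], [366, 261], [392, 163]]
0.9 [[208.0, 129.0], [183.0, 186.0], [313.0, 247.0], [341.0, 137.0]]
1.0 [[212.0, 134.0], [189.0, 191.0], [307.0, 246.0], [335.0, 137.0]]
1.1 [[216.0, 139.0], [193.0, 197.0], [301.0, 244.0], [329.0, 137.0]]
1.3 [[222.0, 149.0], [201.0, 207.0], [293.0, 242.0], [321.0, 138.0]]
1.4 [[224.0, 154.0], [203.0, 213.0], [291.0, 241.0], [318.0, 140.0]]
1.5 [[225.0, 159.0], [205.0, 218.0], [289.0, 241.0], [315.0, 141.0]]
1.6 [[226.0, 165.0], [206.0, 223.0], [288.0, 241.0], [314.0, 142.0]]
```

The flap corners at scene (225, 167) and (205, 225) match 1.6 rad, so it is fully open. Next I centre the pin, slide it out along -EY, back away, raise and level it.

```bash
python3 - <<'E'
from h import *
def go(p,q=None,sp=50,th=12):
    hit=bot.movel(np.asarray(p).tolist(),q,speed=sp,threshold=th);s=bot.state();print(hit,np.round(s["tcp_pos"],0),np.round(s["ft_force"],1),round(s["finger_gap"],1),round(s["t"],2));return hit
(p,q,_),f=draw(1.6,1)
go(p,q,40,30)
if not go(p-EY*40,None,40,8):
    if not go(p-EY*40-EX*110,None,80,10):
        c=p-EY*40-EX*110; go(c+EZ*80,None,100)
        bot.movep([621.5,186,120],down(np.radians(88.3)));s=bot.state();print(s["finger_gap"],s["t"])
for n in("scene","top"): cv2.imwrite(f"pics/{n}8.png",eyes.get_image(n)[:,:,::-1])
a=cv2.imread("pics/scene8.png")[:,100:420];b=cv2.convertScaleAbs(cv2.imread("pics/top8.png")[60:310,100:440],alpha=1.4,beta=10)
c=np.zeros((480,800,3),np.uint8);c[:480,:400]=cv2.resize(a,(400,480),interpolation=2);c[:294,400:]=cv2.resize(b,(400,294),interpolation=2);cv2.imwrite("pics/d8.png",c)
E
```

```text
False [554.  26.  65.] [-0.6 -0.2 -1.2] 24.7 30.53
False [516.  37.  66.] [-0.6  0.6 -1.9] 24.6 31.68
False [548. 142.  66.] [-0.2 -0.4 -1.9] 24.6 33.21
False [548. 143. 146.] [-0.8  0.8 -2.1] 24.5 34.16
24.557288487782202 34.6917
```

View pics/d8.png

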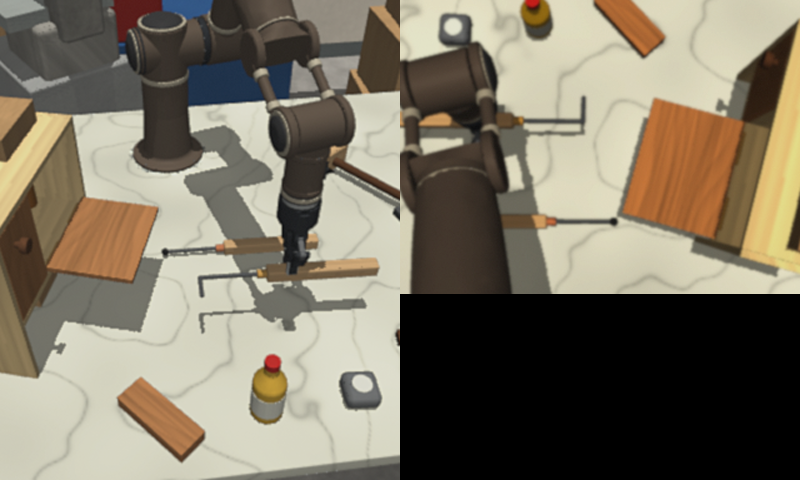

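The flap is level, the hook is free of the eye, and the pole is held level above its clear original spot. Now I set it down.

```bash
python3 - <<'E'
from h import *
bot.movel([621.5,186,30],speed=80)
hit=bot.movel([621.5,186,9],speed=15,threshold=6);s=bot.state();print(hit,np.round(s["tcp_pos"],1),np.round(s["ft_force"],1),s["finger_gap"])
bot.dwell(0.4)
p=s["tcp_pos"]
effector.command_gripper(45);effector.command_gripper(85)
bot.movel([p[0],p[1],150],speed=80)
bot.movep([330,400,300],down(np.radians(90)));bot.dwell(.5)
S=eyes.camera_model("scene");T=eyes.camera_model("top")
for n in("scene","top"): cv2.imwrite(f"pics/{n}9.png",eyes.get_image(n)[:,:,::-1])
for n,(x0,x1,y0,y1),M in(("top",(90,265,140,200),T),("scene",(255,410,225,275),S)):
  i=cv2.imread(f"pics/{n}9.png");h=cv2.cvtColor(i,cv2.COLOR_BGR2HSV)[y0:y1,x0:x1]
  m=((h[:,:,1]>85)&(h[:,:,0]<22)&(h[:,:,0]>6)).astype(np.uint8);r=cv2.minAreaRect(max(cv2.findContours(m,0,2)[0],key=cv2.contourArea))
  w=cv2.boxPoints(r)+[x0,y0];e=sorted([(w[k]+w[(k+1)%4])/2 for k in range(4)],key=lambda t:t[0]);print(n,r,[np.round(plane(M,t,14),1).tolist() for t in(e[0],e[3])])
  g=cv2.cvtColor(i,cv2.COLOR_BGR2GRAY)[y0:y1,x0:x1]
  thr=45 if n=="top" else 80
  ys,xs=np.nonzero(g<thr);print("dark",xs.min()+x0,xs.max()+x0,ys.min()+y0,ys.max()+y0,len(xs))
i=cv2.imread("pics/top9.png");h=cv2.cvtColor(i,cv2.COLOR_BGR2HSV);m=((h[:,:,0]>4)&(h[:,:,0]<14)&(h[:,:,1]>140)&(h[:,:,2]>50)).astype(np.uint8);m[:,:280]=0;m[:,440:]=0;m[:90]=0
c=max(cv2.findContours(m,0,2)[0],key=cv2.contourArea);print("flap",cv2.approxPolyDP(c,4,True)[:,0].tolist())
s=bot.state();print(s["t"],s["finger_gap"])
E
```

```text
True [621.3 186.   14.2] [-0.3 -0.5  4.4] 24.451132191292366
top ((70.5, 28.0), (12.0, 99.0), 90.0) [[627.0, 360.6, 14.0], [620.3, 120.3, 14.0]]
dark 135 256 151 174 203
scene ((93.44739532470703, 18.776554107666016), (12.748147010803223, 91.41310119628906), 85.84036254882812) [[619.1, 124.6, 14.0], [627.5, 365.1, 14.0]]
dark 260 312 247 265 121
flap [[317, 144], [290, 239], [366, 261], [391, 163]]
42.1917 85.16288963161118
```

```bash
python3 -c "
from bench import bot
bot.hand_in()"
```

```text
the job is handed in; nothing more can be done
```

The flap is fully open, the hook is out of the eye, and the hooked pole lies flat in its original clear spot. I handed the job in at about 42 s of the 69 s. No verdict is reported, so the evidence is my own checks.

- **What went wrong and how I fixed it:** On the first pull the flap came to about 0.9 rad, then the pole pitched and slipped out of the fingers. It stayed leaning with its hook in the eye and its butt on the bench. I located it again, regrasped it with the tool tilted square to the handle, and drew the flap to its stop with the pole's tail close to the bench. Then I unhooked the pole, levelled it and lowered it until it touched the bench, at about 4 N, before letting go.
- **Flap:** The outer corners in the picture taken at the stop match 1.6 rad. The last top view shows the same corners within a pixel.
- **Pole:** In both views the handle lies on the bench as it did at the start, with the two views agreeing to about 4 mm. I did not triangulate the hook's height after release; the rod was level when last viewed, just before lowering.
- **Robot:** The gripper is open and clear of everything.
- **Disagreed with the text:** The finger gap read 23–25 mm on a handle stated as 28 mm thick, which I did not explain.

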